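# Build one kiln tier over a cup

### The arm

A 6-joint arm with a two-finger parallel gripper is mounted at the origin on a cart in front of the work surface, level with it; the furniture and walls round the work are solid. World frame = base frame: x ahead of the robot, y to its left, z up, the work surface at z = 0. Lengths are in mm, angles in rad, forces in N, time in s.
With the tool pointing down it reaches from about 350 to 775 mm from the base axis. Payload 7.3 kg.
Tool frame: the origin (TCP) lies on the mounting face of the last link; the fingertips stand 178 mm ahead of it and the grasp point (between the pads) lies 159 mm ahead of it; z points along the fingers, y is the line along which they close (so a half turn about z gives the same grasp; the last joint's range is limited). The gripper opens to 92 mm and grips with 3 to 60 N. Pads are 19 mm wide; open, the fingers measure 130 mm over their backs; the gripper's body (75 mm by 190 mm) begins 47 mm behind the grasp point.
Start: joints at [1.031, 0.342, 1.524, -0, 1.275, -0.146], TCP at [201.422, 484.827, 404.741] pointing down, gripper open.
Joint ranges: [-2.53, 2.53], [-0.77, 2.02], [0.04, 2.7], [-1, 4.14], [0.28, 2.66], [-3.11, 3.11]. Speed limits (rad/s): [2.57, 2.57, 3.14, 3.14, 3.14, 3.14].

### API

Orientations are given as [roll, pitch, yaw] about the fixed x, y, z axes, in that order (R = Rz(yaw) Ry(pitch) Rx(roll)).
In Python, from plant import bot gives the robot as it stands.
- The arm moves only by the shell command python3 shift.py, which reads ROWS from standard input. ROWS is 1 to 5 rows, parted by a bar, with the numbers parted by commas; each row has 5 numbers: the finger opening in mm, then dx, dy, dz in shares of 600 mm (1.0 is 600 mm), then a turn about the tool's z in parts of the range, where 1.0 means 2 rad; each row is the pose to reach, as a shift and turn from the pose commanded when the command began, along the tool's axes at that moment; what a row does not reach only later rows make up. A row lasts 1/8 s, in which the tool goes at most 62.5 mm and 0.188 rad, less where a joint would pass 70% of its speed; a pose out of reach is approached as far as the arm can. The fingers move at their own pace and stop on an object; the grip force is fixed at half the most. Time passes only in rows, so rows that do not move let the fingers close. It prints the time, the measured TCP pose, the force, the opening and the grip force at its end. A shift or turn number past 1, either way, is cut back to 1. Input that does not fit is refused with a message, and nothing moves.
- bot.get_obs(): the state, without advancing time (a new reading comes with each control period).
- bot.capture(name): name is "side" or "top"; returns a dict with "color" (420x560x3 uint8, red, green, blue), "K" (3x3 intrinsics, pixels), "k1" (the pictures are not rectified: a ray, as slopes to the right and down, at radius r is drawn at 1 + k1 r^2 times it, then the intrinsics apply), "R" (3x3) and "t" (3): a world point X has camera coordinates R X + t. Camera axes: x right, y down, z forward; pixel columns grow to the right and rows downward; lengths in mm; the calibration is good to about 2 mm. A picture is of the moment at which its call begins. There is no depth.
- bot.close_job(): hands the job in; it is judged then, once.
The state is a dict: "time": time; "joint_positions": joint angles; "dq": joint speeds; "tau": joint torques, N m; "tool_pos": TCP position; "tcp_rot": TCP orientation; "contact_force": force on the tool from outside, world axes, zero at the start; "moment": the same for the moment, N m; "grip_width": finger opening in mm; "finger_force": force on a finger pad.
Only numpy, scipy, OpenCV 4.12 (cv2) and the standard library are available. Lean on these libraries where they do the work, as an engineer would, in place of code of your own. Each camera call takes 0.05 s, during which the arm holds its last target. There are 200 camera calls.

### The job

Build one kiln tier on the plain batt: stand the clay cup upright in the middle of it, and a tall prop at each of three points round the cup, about 10 mm in from the edges: one in each of the two front corners (nearest the robot) and one at the middle of the back edge, behind the cup. Then lay the slotted batt level on top of the three props, squarely over the plain batt with their edges in line. The short props would not clear the cup: leave those where they stand.

Things in the scene. Friction and masses are not known exactly. Their poses are not given: they have to be found in the camera images.
- plain_batt: plain batt: fixed flat kiln shelf, no holes, 190 (x) x 210 (y) x 12 mm, rounded corners, coated white, left or right on the plywood board (its top 22 mm above the table). Origin at the centre of its underside, top 12 mm above; its +x points to its back edge (yaw within 0.25 rad), +y to its left. Places in this frame: cup (0, 0), props (-70, 80), (-70, -80), (70, 0) mm
- slotted_batt: slotted batt: loose kiln shelf, same outline and thickness, grey, 0.55 kg, flat on the plywood board on the other side. Two through slots, 90 mm along x, |y| from 15 to 59 mm, corners eased 6 mm, leave a 30 mm wide web along x through the middle: pick it up by the web at its centre, a finger in each slot. Origin at the centre of its underside, z up
- tall_prop_1: tall kiln prop: standing on the plywood board, upright square ceramic post, 32 x 32 mm, 80 mm tall, 16 mm round bore down its middle, cream to light tan; interchangeable with the other two tall props. About 0.11 kg. Origin at the centre of its underside, z up, x and y square to its side faces
- tall_prop_2: tall kiln prop: standing on the plywood board, upright square ceramic post, 32 x 32 mm, 80 mm tall, 16 mm round bore down its middle, cream to light tan; interchangeable with the other two tall props. About 0.11 kg. Origin at the centre of its underside, z up, x and y square to its side faces
- tall_prop_3: tall kiln prop: standing on the plywood board, upright square ceramic post, 32 x 32 mm, 80 mm tall, 16 mm round bore down its middle, cream to light tan; interchangeable with the other two tall props. About 0.11 kg. Origin at the centre of its underside, z up, x and y square to its side faces
- short_prop_1: short kiln prop, not wanted: same 32 x 32 mm post with a 16 mm bore but only 45 mm tall, so lower than the cup. Origin at the centre of its underside, z up
- short_prop_2: short kiln prop, not wanted: same 32 x 32 mm post with a 16 mm bore but only 45 mm tall, so lower than the cup. Origin at the centre of its underside, z up
- cup: raw brown clay cup without handle, 62 mm tall, open at the top, 60 mm across from mid-height to the rim, narrowing to a 43 mm foot; wall 4 mm. About 0.11 kg. Stands on the plywood board. Origin at the centre of its foot, z up. It passes under a batt on the tall props with 18 mm to spare

How it is judged (in metres and radians):
At the end, for the whole second after the job is handed in: In the plain batt's frame, to 14 mm in x and y: cup upright at its middle, a tall prop upright at each of the three places, slotted batt centred above, level, within 0.12 rad of square, resting on all three tall props; short props within 20 mm of their start; all at rest and released (x of cup in the frame of plain_batt between -0.014 and 0.014 m and y of cup in the frame of plain_batt between -0.014 and 0.014 m and z of cup in the frame of plain_batt between 0.008 and 0.016 m and angle between cup's own z axis and vertical below 0.06 rad and ((x of tall_prop_1 in the frame of plain_batt between -0.084 and -0.056 m and y of tall_prop_1 in the frame of plain_batt between 0.066 and 0.094 m and z of tall_prop_1 in the frame of plain_batt between 0.008 and 0.016 m) or (x of tall_prop_2 in the frame of plain_batt between -0.084 and -0.056 m and y of tall_prop_2 in the frame of plain_batt between 0.066 and 0.094 m and z of tall_prop_2 in the frame of plain_batt between 0.008 and 0.016 m) or (x of tall_prop_3 in the frame of plain_batt between -0.084 and -0.056 m and y of tall_prop_3 in the frame of plain_batt between 0.066 and 0.094 m and z of tall_prop_3 in the frame of plain_batt between 0.008 and 0.016 m)) and ((x of tall_prop_1 in the frame of plain_batt between -0.084 and -0.056 m and y of tall_prop_1 in the frame of plain_batt between -0.094 and -0.066 m and z of tall_prop_1 in the frame of plain_batt between 0.008 and 0.016 m) or (x of tall_prop_2 in the frame of plain_batt between -0.084 and -0.056 m and y of tall_prop_2 in the frame of plain_batt between -0.094 and -0.066 m and z of tall_prop_2 in the frame of plain_batt between 0.008 and 0.016 m) or (x of tall_prop_3 in the frame of plain_batt between -0.084 and -0.056 m and y of tall_prop_3 in the frame of plain_batt between -0.094 and -0.066 m and z of tall_prop_3 in the frame of plain_batt between 0.008 and 0.016 m)) and ((x of tall_prop_1 in the frame of plain_batt between 0.056 and 0.084 m and y of tall_prop_1 in the frame of plain_batt between -0.014 and 0.014 m and z of tall_prop_1 in the frame of plain_batt between 0.008 and 0.016 m) or (x of tall_prop_2 in the frame of plain_batt between 0.056 and 0.084 m and y of tall_prop_2 in the frame of plain_batt between -0.014 and 0.014 m and z of tall_prop_2 in the frame of plain_batt between 0.008 and 0.016 m) or (x of tall_prop_3 in the frame of plain_batt between 0.056 and 0.084 m and y of tall_prop_3 in the frame of plain_batt between -0.014 and 0.014 m and z of tall_prop_3 in the frame of plain_batt between 0.008 and 0.016 m)) and angle between each of tall_prop_1, tall_prop_2, tall_prop_3's own z axis and vertical below 0.05 rad and contact force between slotted_batt and tall_prop_1 above 0.1 N and contact force between slotted_batt and tall_prop_2 above 0.1 N and contact force between slotted_batt and tall_prop_3 above 0.1 N and x of slotted_batt in the frame of plain_batt between -0.014 and 0.014 m and y of slotted_batt in the frame of plain_batt between -0.014 and 0.014 m and z of slotted_batt in the frame of plain_batt between 0.088 and 0.096 m and angle between slotted_batt's own z axis and vertical below 0.03 rad and angle between the x axis of slotted_batt and the x axis of plain_batt, either way round below 0.12 rad and linear speed of each of slotted_batt, cup, tall_prop_1, tall_prop_2, tall_prop_3 below 0.01 m/s and distance of each of short_prop_1, short_prop_2 from where it was at the start of the episode below 0.02 m); the robot touches nothing.
It fails at once if a short prop is moved by more than 20 mm (distance of any of short_prop_1, short_prop_2 from where it was at the start of the episode above 0.02 m).
It also fails if it takes over 144 s, if anything falls off the work surface, if the arm or the gripper's body presses on something with over 40 N, if the wrist force passes 120 N, or if a joint passes its speed limit or range.

## Working session

There is one attempt and no reset: what is moved stays moved. The work goes in short steps, Python scripts to look and compute and a shell command to move; the robot and the scene stay as the last step left them, time stands still between calls to the robot, and variables do not carry over. Pictures are saved under pics/ and viewed, at most 14 in all, crops included, and the job is handed in when it is done.

```bash
ls; mkdir -p pics
python3 - <<'E'
from plant import bot
import cv2
o=bot.get_obs();print(o)
for n in("side","top"):
    c=bot.capture(n);cv2.imwrite(f"pics/{n}0.png",c["color"][:,:,::-1]);print(n,c["K"],c["k1"],c["R"],c["t"])
E
```

```text
pics
plant.py
shift.py
{'time': 0.0, 'joint_positions': array([ 1.03100330e+00,  3.42746577e-01,  1.52505556e+00,  1.75267721e-05,
        1.27540716e+00, -1.46002666e-01]), 'dq': array([-1.55912126e-03,  7.78197362e-04,  7.30113038e-05,  3.71940393e-04,
        6.69773963e-04,  3.48650732e-04]), 'tau': array([ 6.90835941e-05, -4.31248283e+01, -2.44219923e+01,  7.16757146e-02,
        5.59485052e-02, -1.42291224e-04]), 'tool_pos': array([201.34215153, 484.70198363, 404.01891153]), 'tcp_rot': array([-3.13999565e+00, -2.51776990e-04,  2.74779698e+00]), 'contact_force': array([ 1.11111749, -0.01826701, -0.64391118]), 'moment': array([0.02701574, 0.02735117, 0.04432315]), 'finger_force': 0.0, 'grip_width': 91.81156115625852}
side [[454.02382517   0.         273.30357935]
 [  0.         454.02382517 208.99201709]
 [  0.           0.           1.        ]] -0.00733359392661385 [[ 0.8498427  -0.52701571 -0.00467224]
 [-0.36048409 -0.57478825 -0.73462214]
 [ 0.38447186  0.62599753 -0.67846038]] [-490.95678665  230.49062099  925.89650289]
top [[503.3097836    0.         281.59531574]
 [  0.         503.3097836  206.76419364]
 [  0.           0.           1.        ]] -0.045982976793313146 [[-0.00541882 -0.99994426  0.0090621 ]
 [-0.9888949   0.00401258 -0.14856234]
 [ 0.14851769 -0.00976649 -0.98886152]] [  -8.6118561   585.8977379  1034.99943789]
```

View pics/top0.png

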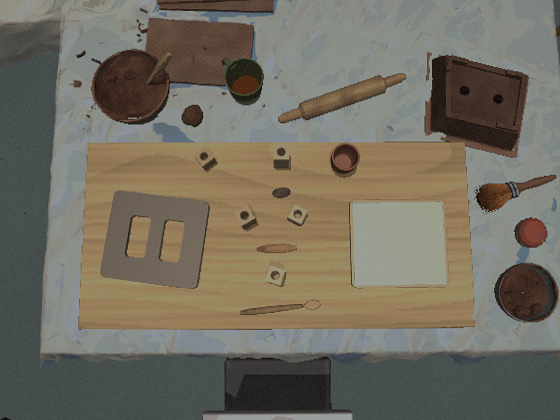

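View pics/side0.png

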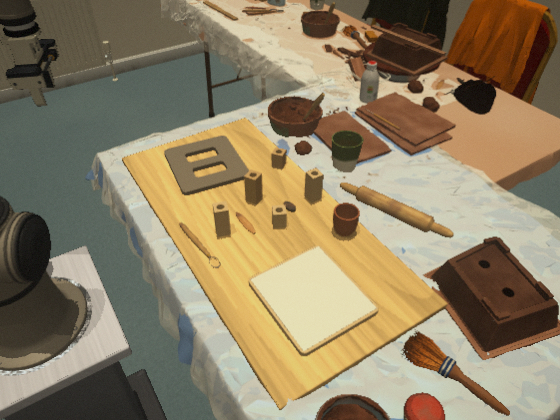

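The pictures show the slotted batt at top-view (155,240) and the plain batt at (398,244). The tall props are at (247,217), (281,157) and (276,273), the short props at (207,160) and (298,214), and the cup at (345,158). Next I measure them.

```bash
cat > h.py <<'E'
from plant import bot
import cv2, numpy as np
def ray(c,px,z):
    "pixels (N,2) -> world points on plane z"
    u=cv2.undistortPoints(np.float64(px).reshape(-1,1,2),c["K"],np.array([c["k1"],0,0,0.]))[:,0]
    R,t=np.array(c["R"]),np.array(c["t"]); C=-R.T@t
    d=np.c_[u,np.ones(len(u))]@R
    return C+d*((z-C[2])/d[:,2])[:,None]
def rect(c,mask,z):
    "largest contour of mask -> world centre, sizes, angle of minAreaRect"
    k=max(cv2.findContours(mask.astype(np.uint8),0,cv2.CHAIN_APPROX_NONE)[0],key=cv2.contourArea)
    return cv2.minAreaRect(ray(c,k.reshape(-1,2),z)[:,:2].astype(np.float32))
E
python3 - <<'E'
from h import *
c=bot.capture("top");im=c["color"];hsv=cv2.cvtColor(im,cv2.COLOR_RGB2HSV)
print([hsv[p].tolist() for p in[(240,400),(270,130),(250,300),(178,340)]])
print([hsv[p].tolist() for p in[(280,270),(212,240),(207,298),(150,276),(165,281),(155,200)]])
reg=np.zeros(im.shape[:2],bool);reg[143:328,90:470]=1
w=reg&(hsv[...,1]<60)&(hsv[...,2]>150); print("plain",rect(c,w,34))
g=reg&(hsv[...,1]<75)&(hsv[...,2]<140);g[:,220:]=0; print("slot",rect(c,g,34))
# slots
ks,_=cv2.findContours((~g).astype(np.uint8)[180:300,95:215].copy(),cv2.RETR_LIST,cv2.CHAIN_APPROX_NONE)
for k in ks:
    if 300<cv2.contourArea(k)<3000: print("slot hole",cv2.minAreaRect(ray(c,k.reshape(-1,2)+[95,180],34)[:,:2].astype(np.float32)))
big=np.hstack([cv2.resize(im[y-20:y+20,x-20:x+20],(260,260),interpolation=cv2.INTER_CUBIC) for x,y in[(247,217),(281,157),(276,273)]])
b2=np.hstack([cv2.resize(im[y-20:y+20,x-20:x+20],(260,260),interpolation=cv2.INTER_CUBIC) for x,y in[(207,160),(298,214),(345,158)]])
cv2.imwrite("pics/z.png",np.vstack([big,b2])[:,:,::-1])
E
```

```text
[[36, 24, 157], [14, 60, 110], [16, 105, 151], [17, 107, 140]]
[[25, 62, 153], [16, 89, 143], [24, 69, 155], [19, 83, 151], [15, 94, 60], [19, 92, 75]]
plain ((507.7969055175781, -263.0312805175781), (198.881103515625, 178.55995178222656), 89.99937438964844)
slot ((519.5731201171875, 261.2095947265625), (211.58872985839844, 190.0312957763672), 82.55848693847656)
slot hole ((514.3119506835938, 224.27479553222656), (42.78707504272461, 89.23442840576172), 82.11203002929688)
slot hole ((524.1565551757812, 297.419921875), (42.60167694091797, 89.0408706665039), 82.01995086669922)
```

View pics/z.png

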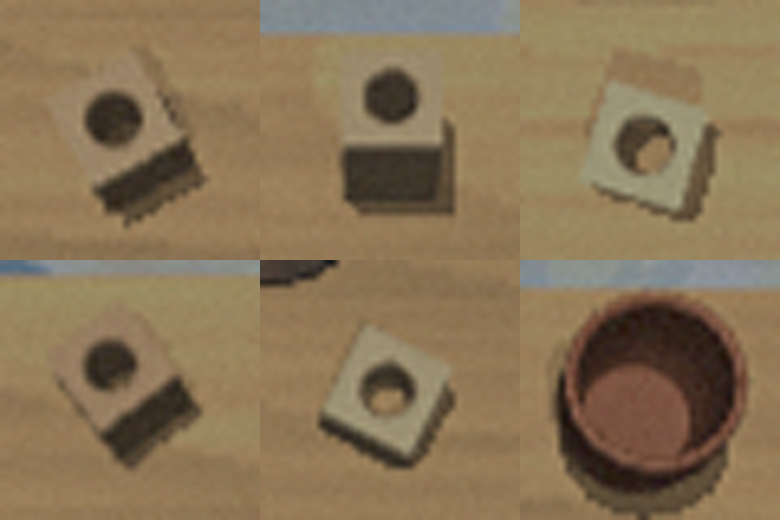

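Zoomed bore centres in the crop tiles, in order: tall (113,118), (131,96), (125,145); short (110,105), (127,130); cup rim (137,123). Now I convert these and check them against the side view.

Run:
```python
from h import *
c=bot.capture("top");s=bot.capture("side");im=c["color"];hsv=cv2.cvtColor(im,cv2.COLOR_RGB2HSV)
m=np.zeros(im.shape[:2],bool);m[190:300,335:460]=1
w=m&(hsv[...,1]<55)&(hsv[...,2]>115);r=rect(c,w,34);print("plain",r)
ks=max(cv2.findContours(w.astype(np.uint8),0,1)[0],key=cv2.contourArea).reshape(-1,2)
P=ray(c,ks,34)[:,:2];print(P.min(0),P.max(0))
# edge lines: fit each side
ctr=(P.min(0)+P.max(0))/2;D=P-ctr
for ax in(0,1):
  for sg in(1,-1):
    q=D[(sg*D[:,ax]>80)&(abs(D[:,1-ax])<70)]
    f=np.polyfit(q[:,1-ax],q[:,ax],1);print("edge","xy"[ax],sg,f[0].round(4),(f[1]+ctr[ax]).round(1))
f=lambda o,p:(np.array(p)+.5)/6.5-.5+np.array(o)-20
def proj(X):return cv2.projectPoints(np.array(X,float).reshape(1,3),cv2.Rodrigues(np.array(s["R"]))[0],np.array(s["t"]),s["K"],np.array([s["k1"],0,0,0.]))[0].ravel().round(0)
for n,o,p,z in[("t1",(247,217),(113,118),102),("t2",(281,157),(131,96),102),("t3",(276,273),(125,145),102),("s1",(207,160),(110,105),67),("s2",(298,214),(127,130),67),("cup",(345,158),(137,123),84)]:
    X=ray(c,f(o,p),z)[0];print(n,X.round(1),"side",proj(X))
for n,o,a,b in[("t1",(247,217),(95,185),(187,133)),("t2",(281,157),(83,147),(183,147)),("t3",(276,273),(92,82),(185,105)),("s2",(298,214),(106,64),(191,104))]:
    A,B=ray(c,[f(o,a),f(o,b)],102);d=B-A;print(n,"edge angle",np.arctan2(d[1],d[0]).round(3),np.linalg.norm(d).round(1))
big=cv2.resize(s["color"][140:260,190:370],(720,480),interpolation=cv2.INTER_CUBIC);cv2.imwrite("pics/s1.png",big[:,:,::-1])
```

```text
plain ((508.0307312011719, -263.0941467285156), (178.60635375976562, 198.31492614746094), 0.10020056366920471)
[ 418.62133741 -362.36987442] [ 597.1613507  -163.81893341]
edge x 1 0.0038 596.8
edge x -1 0.0036 420.1
edge y 1 -0.0003 -165.1
edge y -1 0.0017 -361.0
t1 [561.1  65.3 102. ] side [253. 175.]
t2 [692.7  -9.7 102. ] side [315. 173.]
t3 [440.3   3.4 102. ] side [221. 207.]
s1 [692.9 154.6  67. ] side [279. 152.]
s2 [567.8 -43.6  67. ] side [279. 210.]
cup [ 686. -146.   84.] side [347. 211.]
t1 edge angle -1.055 32.7
t2 edge angle -1.574 31.6
t3 edge angle -1.817 29.4
s2 edge angle -2.02 29.3
```

View pics/s1.png

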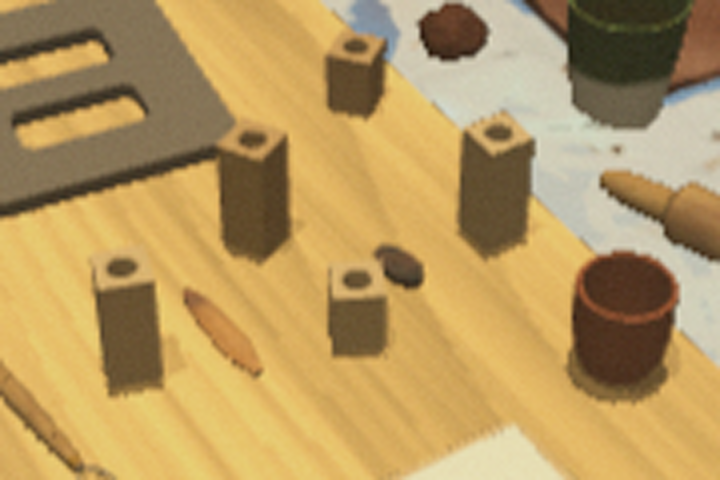

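Side-view bores agree with the projections to within 1 px. The white mask comes out 11 mm small both ways, so I'll check the plain batt's uncoated rim before going for the cup.

Run:
```python
from h import *
c=bot.capture("top");im=c["color"]
big=cv2.resize(im[185:305,335:465],(780,595)[:1]+(600,)[:1] if 0 else (650,600),interpolation=cv2.INTER_CUBIC)
cv2.imwrite("pics/pb.png",big[:,:,::-1])
hsv=cv2.cvtColor(im,cv2.COLOR_RGB2HSV)
print(hsv[244,344:358].tolist(),hsv[244,440:456].tolist())
print(hsv[195:208,400].tolist(),hsv[280:296,400].tolist())
```

```text
[[21, 93, 157], [21, 96, 152], [22, 98, 154], [21, 94, 152], [21, 94, 157], [22, 96, 159], [15, 94, 49], [23, 65, 162], [22, 72, 155], [25, 39, 156], [47, 15, 155], [38, 13, 157], [39, 16, 158], [38, 19, 161]] [[36, 23, 155], [35, 29, 160], [34, 27, 161], [35, 35, 159], [32, 28, 146], [18, 79, 149], [18, 86, 155], [18, 99, 139], [18, 101, 151], [18, 103, 154], [18, 102, 152], [19, 105, 153], [20, 102, 152], [18, 104, 152], [19, 105, 151], [18, 97, 155]]
[[16, 103, 153], [17, 104, 150], [17, 107, 152], [17, 104, 155], [18, 108, 128], [18, 87, 143], [18, 86, 151], [26, 39, 158], [39, 27, 161], [37, 27, 160], [38, 29, 160], [35, 29, 159], [40, 29, 159]] [[36, 22, 161], [37, 21, 157], [37, 22, 154], [38, 18, 160], [48, 19, 160], [18, 81, 155], [19, 72, 155], [17, 88, 125], [24, 88, 154], [23, 88, 154], [24, 87, 152], [21, 93, 154], [24, 91, 149], [23, 90, 153], [20, 93, 154], [20, 99, 154]]
```

View pics/pb.png

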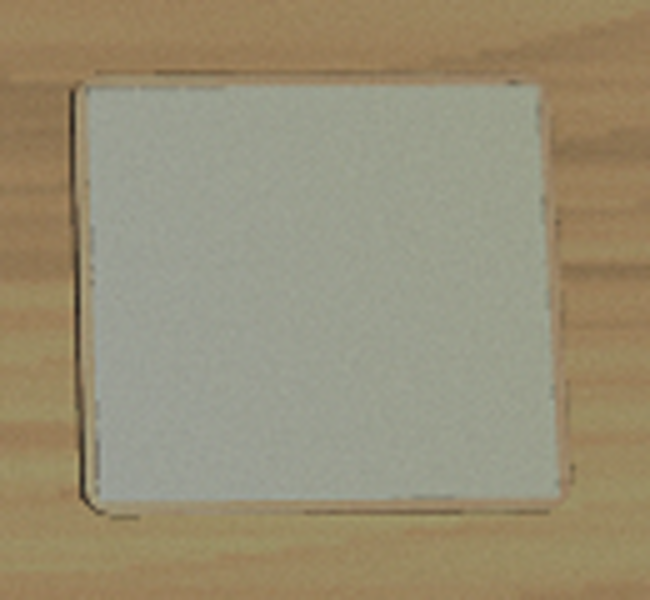

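The uncoated rim is even all round, so the plain batt centre is (508,-263) with yaw 0. The slotted batt is at (519.4,261) with yaw -0.134. I'll move over to the cup and turn the tool to yaw π.

Careful with the scale: shifts go in shares of 600 mm and turns go in shares of 2 rad. That gives: -260 mm is -0.4333, -150 mm is -0.25, -0.394 rad is -0.197.

```bash
echo '92,-0.4333,-0.25,0,-0.197 | 92,-0.4333,-0.25,0,-0.197 | 92,-0.4333,-0.25,0,-0.197 | 92,-0.4333,-0.25,0,-0.197 | 92,-0.4333,-0.25,0,-0.197' | python3 shift.py
echo '92,-0.2517,-0.3267,0,0 | 92,-0.2517,-0.3267,0,0 | 92,-0.2517,-0.3267,0,0 | 92,-0.2517,-0.3267,0,0' | python3 shift.py
echo '92,-0.2517,-0.3267,0,0 | 92,-0.2517,-0.3267,0,0 | 92,-0.2517,-0.3267,0,0 | 92,-0.2517,-0.3267,0,0 | 92,-0.2517,-0.3267,0,0' | python3 shift.py
echo '92,0,0,0,0 | 92,0,0,0,0' | python3 shift.py
```

```text
time: 0.92
tool_pos: [384.0, 246.0, 404.9]
tcp_rot: [3.141, 0.001, -3.141]
contact_force: [0.9, 0.4, 0.3]
grip_width: 91.8
finger_force: 0.0
time: 1.42
tool_pos: [535.2, 49.7, 404.8]
tcp_rot: [3.141, 0.0, 3.141]
contact_force: [0.8, 0.6, -0.1]
grip_width: 91.5
finger_force: 0.0
time: 2.05
tool_pos: [686.6, -148.4, 401.8]
tcp_rot: [3.142, -0.002, 3.137]
contact_force: [-0.9, 1.0, -0.7]
grip_width: 91.9
finger_force: 0.0
time: 2.3
tool_pos: [684.8, -143.0, 405.4]
tcp_rot: [3.141, 0.0, -3.14]
contact_force: [0.0, -0.2, 0.4]
grip_width: 91.9
finger_force: 0.0
```

```bash
echo '92,0,0,0.1,0 | 92,0,0,0.1833,0 | 92,0,0,0.25,0 | 92,0,0,0.2867,0 | 92,0,0,0.2867,0' | python3 shift.py
echo '50,0,0,0,0 | 50,0,0,0,0 | 50,0,0,0,0 | 50,0,0,0,0 | 50,0,0,0,0' | python3 shift.py
echo '50,0,0,0,0 | 50,0,0,0,0 | 50,0,0,0,0 | 50,0,0,0,0' | python3 shift.py
```

```text
time: 2.92
tool_pos: [684.5, -142.9, 231.6]
tcp_rot: [3.14, -0.003, -3.14]
contact_force: [-0.1, 0.1, 0.3]
grip_width: 91.7
finger_force: 0.0
time: 3.55
tool_pos: [685.4, -144.5, 233.4]
tcp_rot: [-3.141, 0.001, -3.142]
contact_force: [-0.8, -0.6, 3.9]
grip_width: 58.6
finger_force: 30.0
time: 4.05
tool_pos: [685.4, -144.4, 233.4]
tcp_rot: [-3.141, 0.001, -3.141]
contact_force: [-0.5, -0.1, 5.6]
grip_width: 58.8
finger_force: 30.0
```

In the tool's units: -60 mm is -0.1, -20 mm is -0.0333.

```bash
echo '50,0,0,-0.0333,0 | 50,0,0,-0.1,0 | 50,0,0,-0.1,0' | python3 shift.py
echo '50,0.0667,-0.045,0,0 | 50,0.15,-0.1,0,0 | 50,0.2333,-0.155,0,0 | 50,0.2967,-0.1967,0,0 | 50,0.2967,-0.1967,0,0' | python3 shift.py
echo '50,0,0,0,0 | 50,0,0,0.0333,0 | 50,0,0,0.06,0 | 50,0,0,0.0733,0 | 50,0,0,0.0733,0' | python3 shift.py
```

```text
time: 4.42
tool_pos: [685.9, -144.3, 295.7]
tcp_rot: [-3.14, 0.005, -3.141]
contact_force: [-0.8, 0.4, -1.3]
grip_width: 58.3
finger_force: 30.0
time: 5.05
tool_pos: [504.8, -263.7, 291.4]
tcp_rot: [3.14, -0.003, 3.138]
contact_force: [-0.3, 0.1, -1.5]
grip_width: 58.9
finger_force: 30.0
time: 5.68
tool_pos: [507.4, -261.9, 247.9]
tcp_rot: [3.141, -0.001, -3.141]
contact_force: [-0.2, 0.5, -1.1]
grip_width: 58.6
finger_force: 30.0
```

In the tool's units: 2.5 mm is 0.0042, 1.5 mm is 0.0025.

```bash
echo '50,0,0,0.0025,0 | 50,0,0,0.0042,0 | 50,0,0,0.0042,0 | 50,0,0,0.0042,0' | python3 shift.py
echo '92,0,0,0,0 | 92,0,0,0,0 | 92,0,0,0,0 | 92,0,0,0,0' | python3 shift.py
echo '92,0,0,-0.0667,0 | 92,0,0,-0.1667,0 | 92,0,0,-0.2667,0 | 92,0,0,-0.2667,0' | python3 shift.py
```

```text
time: 6.18
tool_pos: [507.2, -262.4, 246.4]
tcp_rot: [-3.141, 0.0, -3.141]
contact_force: [-0.5, -0.2, -0.1]
grip_width: 58.5
finger_force: 30.0
time: 6.68
tool_pos: [507.3, -262.3, 246.3]
tcp_rot: [3.142, 0.0, -3.141]
contact_force: [-0.3, 0.2, 0.1]
grip_width: 90.3
finger_force: 0.0
time: 7.18
tool_pos: [507.7, -262.6, 411.7]
tcp_rot: [-3.135, 0.009, -3.141]
contact_force: [0.0, -0.0, -0.5]
grip_width: 91.8
finger_force: 0.0
```

In the tool's units: 232 mm is 0.3867, 194 mm is 0.3233.

```bash
echo '92,-0.0567,0.0767,0,0 | 92,-0.1167,0.16,0,0 | 92,-0.1767,0.2417,0,0 | 92,-0.2367,0.3233,0,0 | 92,-0.2833,0.3867,0,0' | python3 shift.py
echo '92,-0.025,0.0343,0,0 | 92,-0.025,0.0343,0,0 | 92,-0.025,0.0343,0,0 | 92,-0.025,0.0343,0,0' | python3 shift.py
echo '92,0,0,0.0833,0 | 92,0,0,0.1667,0 | 92,0,0,0.2333,0 | 92,0,0,0.265,0 | 92,0,0,0.265,0' | python3 shift.py
python3 - <<'E'
from h import *
s=bot.capture("side");t=bot.capture("top")
a=cv2.resize(s["color"][130:350,200:400],(400,440));b=cv2.resize(t["color"][130:300,230:460],(396,293))
b=cv2.copyMakeBorder(b,0,147,0,0,cv2.BORDER_CONSTANT)
cv2.imwrite("pics/c1.png",np.hstack([a,b])[:,:,::-1])
E
```

```text
time: 7.8
tool_pos: [678.2, -27.9, 404.7]
tcp_rot: [3.141, -0.002, -3.14]
contact_force: [0.8, -1.1, -1.4]
grip_width: 91.9
finger_force: 0.0
time: 8.3
tool_pos: [691.8, -10.9, 406.2]
tcp_rot: [-3.141, -0.0, 3.14]
contact_force: [-0.1, 0.1, -0.5]
grip_width: 92.0
finger_force: 0.0
time: 8.93
tool_pos: [692.0, -10.3, 246.6]
tcp_rot: [3.141, -0.002, 3.141]
contact_force: [0.1, -0.1, 0.6]
grip_width: 92.0
finger_force: 0.0
```

View pics/c1.png

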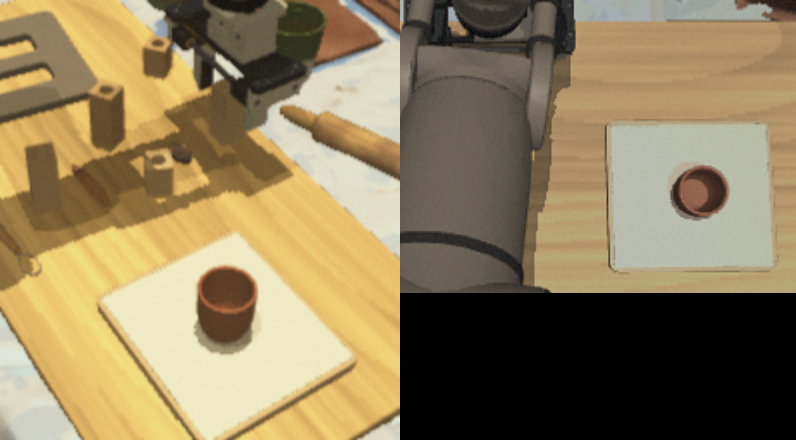

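The cup stands upright at the middle of the plain batt (side crop (227,305), top crop (700,190)), and the prop is between the fingers. Now I grip it.

```bash
echo '20,0,0,0,0 | 20,0,0,0,0 | 20,0,0,0,0 | 20,0,0,0,0 | 20,0,0,0,0' | python3 shift.py
echo '20,0,0,0,0 | 20,0,0,0,0 | 20,0,0,0,0 | 20,0,0,0,0 | 20,0,0,0,0' | python3 shift.py
echo '20,0,0,-0.05,0 | 20,0,0,-0.1333,0 | 20,0,0,-0.1333,0' | python3 shift.py
```

```text
time: 9.65
tool_pos: [692.2, -9.7, 247.2]
tcp_rot: [3.142, -0.0, -3.141]
contact_force: [0.3, -0.9, 0.5]
grip_width: 46.2
finger_force: 0.0
time: 10.28
tool_pos: [692.2, -9.7, 247.1]
tcp_rot: [3.141, -0.0, -3.141]
contact_force: [-0.2, 1.0, -0.8]
grip_width: 31.9
finger_force: 30.0
time: 10.65
tool_pos: [693.0, -9.8, 332.4]
tcp_rot: [-3.14, 0.009, -3.141]
contact_force: [1.4, 0.5, -1.5]
grip_width: 32.0
finger_force: 30.0
```

In the tool's units: -249 mm is -0.415, -204 mm is -0.34.

```bash
echo '20,0.0367,-0.0817,0,0 | 20,0.075,-0.1667,0,0 | 20,0.115,-0.255,0,0 | 20,0.1533,-0.34,0,0 | 20,0.1867,-0.415,0,0' | python3 shift.py
echo '20,0.0033,-0.0067,0,0 | 20,0.0033,-0.0067,0,0 | 20,0.0033,-0.0067,0.05,0 | 20,0.0033,-0.0067,0.0933,0 | 20,0.0033,-0.0067,0.1067,0' | python3 shift.py
echo '20,0,0,0,0 | 20,0,0,0,0' | python3 shift.py
```

```text
time: 11.28
tool_pos: [578.9, -260.4, 326.2]
tcp_rot: [3.141, -0.001, 3.141]
contact_force: [0.3, -0.6, -1.0]
grip_width: 32.0
finger_force: 30.0
time: 11.9
tool_pos: [578.5, -260.8, 261.2]
tcp_rot: [3.139, -0.003, -3.139]
contact_force: [0.0, -0.1, -1.4]
grip_width: 32.2
finger_force: 30.0
time: 12.15
tool_pos: [578.8, -262.5, 264.4]
tcp_rot: [-3.141, 0.002, -3.141]
contact_force: [-0.1, 0.9, -0.7]
grip_width: 32.1
finger_force: 30.0
```

In the tool's units: 3.5 mm is 0.0058, 2 mm is 0.0033.

```bash
echo '20,0,0,0.0033,0 | 20,0,0,0.0058,0 | 20,0,0,0.0058,0 | 20,0,0,0.0058,0 | 20,0,0,0.0058,0' | python3 shift.py
```

```text
time: 12.78
tool_pos: [578.2, -262.8, 259.8]
tcp_rot: [-3.142, 0.0, -3.141]
contact_force: [0.1, -0.7, -0.6]
grip_width: 31.9
finger_force: 30.0
```

In the tool's units: 300 mm is 0.5, 240 mm is 0.4, -0.516 rad is -0.258.

```bash
echo '92,0,0,0,0 | 92,0,0,0,0 | 92,0,0,0,0 | 92,0,0,0,0 | 92,0,0,0,0' | python3 shift.py
echo '92,0,0,-0.0667,0 | 92,0,0,-0.15,0 | 92,0,0,-0.15,0' | python3 shift.py
echo '92,0.005,0.1,0,-0.075 | 92,0.01,0.2,0,-0.15 | 92,0.015,0.3,0,-0.225 | 92,0.0217,0.4,0,-0.258 | 92,0.0267,0.5,0,-0.258' | python3 shift.py
python3 - <<'E'
from h import *
s=bot.capture("side")
cv2.imwrite("pics/c2.png",cv2.resize(s["color"][200:370,240:400],(480,510))[:,:,::-1])
o=bot.get_obs();p=o["tool_pos"];y=o["tcp_rot"][2];d=np.array([561.1,65.3])-p[:2]
print(p,y,"dx,dy",d@[np.cos(y),np.sin(y)],d@[np.sin(y),-np.cos(y)])
E
```

```text
time: 13.4
tool_pos: [578.2, -262.7, 259.7]
tcp_rot: [3.142, 0.0, -3.141]
contact_force: [0.6, -1.1, -0.4]
grip_width: 77.1
finger_force: 0.0
time: 13.78
tool_pos: [578.9, -263.0, 354.5]
tcp_rot: [-3.137, 0.008, -3.141]
contact_force: [0.9, 0.4, 0.1]
grip_width: 91.7
finger_force: 0.0
time: 14.4
tool_pos: [561.6, 39.1, 348.9]
tcp_rot: [3.141, -0.001, -2.625]
contact_force: [1.4, 0.5, -0.2]
grip_width: 91.8
finger_force: 0.0
[560.63397039  45.50087831 348.93969482] -2.6212924945526215 dx,dy -10.247307129409576 16.947421629062976
```

View pics/c2.png

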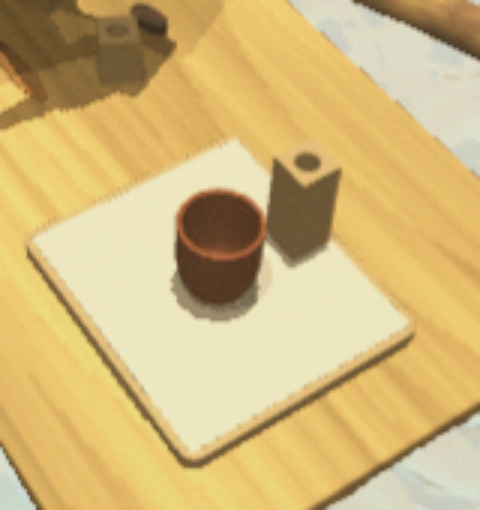

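The back prop stands on the plain batt behind the cup (crop (305,205)). I'll move the remaining distance to tall prop 1 and settle.

In the tool's units: 25 mm is 0.0417, -13 mm is -0.0217.

```bash
echo '92,-0.0217,0.0417,0,0 | 92,-0.0217,0.0417,0,0 | 92,-0.0217,0.0417,0,0 | 92,-0.0217,0.0417,0,0 | 92,-0.0217,0.0417,0,0' | python3 shift.py
echo '92,0,0,0.0667,0 | 92,0,0,0.1333,0 | 92,0,0,0.17,0 | 92,0,0,0.17,0 | 92,0,0,0.17,0' | python3 shift.py
```

```text
time: 15.08
tool_pos: [561.2, 64.6, 349.6]
tcp_rot: [3.142, -0.0, -2.627]
contact_force: [-0.9, -0.5, 0.2]
grip_width: 91.6
finger_force: 0.0
time: 15.7
tool_pos: [561.6, 65.2, 248.8]
tcp_rot: [-3.141, 0.002, -2.626]
contact_force: [-0.0, 0.3, 0.3]
grip_width: 91.6
finger_force: 0.0
```

In the tool's units: 220 mm is 0.3667, 184 mm is 0.3067, 0.516 rad is 0.258.

```bash
echo '20,0,0,0,0 | 20,0,0,0,0 | 20,0,0,0,0 | 20,0,0,0,0 | 20,0,0,0,0' | python3 shift.py
echo '20,0,0,0,0 | 20,0,0,0,0 | 20,0,0,0,0 | 20,0,0,0,0 | 20,0,0,0,0' | python3 shift.py
echo '20,0,0,-0.0667,0 | 20,0,0,-0.15,0 | 20,0,0,-0.15,0 | 20,0,0,-0.15,0' | python3 shift.py
echo '20,0.0767,-0.0517,0,0.05 | 20,0.1533,-0.1033,0,0.1 | 20,0.23,-0.155,0,0.15 | 20,0.3067,-0.2067,0,0.2 | 20,0.3667,-0.2467,0,0.258' | python3 shift.py
echo '20,0,0,0,0 | 20,0,0,0,0 | 20,0,0,0,0 | 20,0,0,0,0' | python3 shift.py
```

```text
time: 16.32
tool_pos: [561.1, 65.5, 247.7]
tcp_rot: [3.142, 0.0, -2.625]
contact_force: [0.2, -0.5, -0.6]
grip_width: 46.4
finger_force: 0.0
time: 16.95
tool_pos: [561.1, 65.5, 247.7]
tcp_rot: [3.141, 0.0, -2.625]
contact_force: [0.1, 0.6, -0.2]
grip_width: 31.8
finger_force: 29.9
time: 17.45
tool_pos: [560.8, 65.5, 337.1]
tcp_rot: [3.141, -0.001, -2.625]
contact_force: [-0.5, 1.0, -1.4]
grip_width: 31.7
finger_force: 29.9
time: 18.08
tool_pos: [441.4, -173.3, 336.1]
tcp_rot: [3.14, -0.003, 3.137]
contact_force: [-0.3, -0.5, -0.4]
grip_width: 31.8
finger_force: 29.9
time: 18.58
tool_pos: [443.2, -171.0, 337.5]
tcp_rot: [3.141, -0.0, -3.139]
contact_force: [-0.6, -0.3, -1.2]
grip_width: 31.7
finger_force: 29.9
```

In the tool's units: 72 mm is 0.12, 60 mm is 0.1.

```bash
echo '20,0.0083,-0.02,0,0 | 20,0.0083,-0.02,0.05,0 | 20,0.0083,-0.02,0.1,0 | 20,0.0083,-0.02,0.12,0 | 20,0.0083,-0.02,0.12,0' | python3 shift.py
echo '20,0,0,0.0033,0 | 20,0,0,0.0067,0 | 20,0,0,0.0083,0 | 20,0,0,0.0083,0 | 20,0,0,0.0083,0' | python3 shift.py
echo '20,0,0,0,0 | 20,0,0,0,0' | python3 shift.py
```

```text
time: 19.2
tool_pos: [437.8, -184.1, 265.4]
tcp_rot: [3.141, -0.001, -3.141]
contact_force: [0.6, 0.0, -2.2]
grip_width: 31.8
finger_force: 29.9
time: 19.82
tool_pos: [437.9, -183.8, 260.8]
tcp_rot: [-3.142, 0.0, -3.141]
contact_force: [0.1, 0.5, -1.3]
grip_width: 31.9
finger_force: 29.9
time: 20.08
tool_pos: [437.9, -183.8, 260.7]
tcp_rot: [3.141, 0.0, -3.141]
contact_force: [-0.8, -0.3, -1.0]
grip_width: 31.9
finger_force: 29.9
```

In the tool's units: 0.7 mm is 0.0012.

```bash
echo '20,0,0,0.0012,0 | 92,0,0,0.0012,0 | 92,0,0,0.0012,0 | 92,0,0,0.0012,0 | 92,0,0,0.0012,0' | python3 shift.py
echo '92,0,0,0,0 | 92,0,0,-0.0667,0 | 92,0,0,-0.15,0 | 92,0,0,-0.15,0' | python3 shift.py
echo '92,-0.0017,0.0833,0,0.05 | 92,-0.0033,0.1667,0,0.123 | 92,-0.0033,0.25,0,0.123 | 92,-0.0033,0.3117,0,0.123 | 92,-0.0033,0.3117,0,0.123' | python3 shift.py
echo '92,0,0,0,0 | 92,0,0,0,0 | 92,0,0,0,0' | python3 shift.py
```

```text
time: 20.7
tool_pos: [437.9, -183.8, 260.0]
tcp_rot: [3.142, 0.0, -3.141]
contact_force: [0.7, 0.8, 1.1]
grip_width: 67.1
finger_force: 0.0
time: 21.2
tool_pos: [438.6, -184.2, 353.4]
tcp_rot: [-3.137, 0.007, -3.141]
contact_force: [-0.0, -1.1, -0.6]
grip_width: 91.7
finger_force: 0.0
time: 21.82
tool_pos: [439.3, 5.1, 349.1]
tcp_rot: [3.141, -0.002, 2.9]
contact_force: [0.6, -0.7, -0.1]
grip_width: 92.1
finger_force: 0.0
time: 22.2
tool_pos: [439.9, 2.3, 349.9]
tcp_rot: [-3.142, -0.0, 2.894]
contact_force: [0.1, -0.5, -0.3]
grip_width: 91.5
finger_force: 0.0
```

In the tool's units: 102 mm is 0.17, 80 mm is 0.1333.

```bash
echo '92,0,0,0.0667,0 | 92,0,0,0.1333,0 | 92,0,0,0.17,0 | 92,0,0,0.17,0 | 92,0,0,0.17,0' | python3 shift.py
echo '20,0,0,0,0 | 20,0,0,0,0 | 20,0,0,0,0 | 20,0,0,0,0 | 20,0,0,0,0' | python3 shift.py
echo '20,0,0,0,0 | 20,0,0,0,0 | 20,0,0,0,0 | 20,0,0,0,0 | 20,0,0,0,0' | python3 shift.py
echo '20,0,0,-0.0667,0 | 20,0,0,-0.15,0 | 20,0,0,-0.2333,0 | 20,0,0,-0.2333,0 | 20,0,0,-0.2333,0' | python3 shift.py
echo '20,-0.0217,-0.09,0,-0.05 | 20,-0.045,-0.18,0,-0.1 | 20,-0.0667,-0.27,0,-0.123 | 20,-0.0883,-0.36,0,-0.123 | 20,-0.11,-0.4467,0,-0.123' | python3 shift.py
echo '20,0,0,0,0 | 20,0,0,0,0 | 20,0,0,0,0 | 20,0,0,0,0' | python3 shift.py
```

```text
time: 22.82
tool_pos: [440.3, 2.8, 248.8]
tcp_rot: [3.141, 0.001, 2.895]
contact_force: [-0.4, -0.8, 0.1]
grip_width: 91.7
finger_force: 0.0
time: 23.45
tool_pos: [439.8, 3.2, 248.0]
tcp_rot: [3.142, 0.0, 2.896]
contact_force: [-0.6, -0.7, -1.0]
grip_width: 45.9
finger_force: 0.0
time: 24.08
tool_pos: [439.8, 3.2, 248.0]
tcp_rot: [3.142, -0.0, 2.896]
contact_force: [0.4, 0.1, -0.9]
grip_width: 32.0
finger_force: 29.5
time: 24.7
tool_pos: [439.4, 3.2, 387.3]
tcp_rot: [-3.142, -0.001, 2.896]
contact_force: [-0.2, 0.8, -1.7]
grip_width: 32.3
finger_force: 29.5
time: 25.32
tool_pos: [438.1, -274.6, 385.9]
tcp_rot: [3.139, -0.003, 3.141]
contact_force: [0.7, 0.3, -1.2]
grip_width: 31.9
finger_force: 29.5
time: 25.82
tool_pos: [438.8, -271.8, 388.0]
tcp_rot: [3.141, -0.0, -3.14]
contact_force: [-0.1, 0.4, -0.7]
grip_width: 32.2
finger_force: 29.5
```

In the tool's units: 80 mm is 0.1333, -71 mm is -0.1183.

```bash
echo '20,0.0017,-0.0667,0,0 | 20,0.0017,-0.1183,0,0 | 20,0.0017,-0.1183,0,0 | 20,0.0017,-0.1183,0.0667,0 | 20,0.0017,-0.1183,0.1333,0' | python3 shift.py
echo '20,0,0,0.05,0 | 20,0,0,0.07,0 | 20,0,0,0.07,0 | 20,0,0,0.07,0 | 20,0,0,0.07,0' | python3 shift.py
echo '20,0,0,0.0033,0 | 20,0,0,0.0075,0 | 20,0,0,0.0075,0 | 20,0,0,0.0075,0 | 20,0,0,0.0075,0' | python3 shift.py
```

```text
time: 26.45
tool_pos: [437.8, -342.6, 307.6]
tcp_rot: [-3.141, 0.001, -3.14]
contact_force: [0.0, 0.2, -0.5]
grip_width: 32.3
finger_force: 29.5
time: 27.08
tool_pos: [437.9, -344.0, 267.2]
tcp_rot: [-3.14, 0.002, -3.141]
contact_force: [-0.3, -0.9, -2.2]
grip_width: 31.9
finger_force: 29.5
time: 27.7
tool_pos: [437.6, -343.9, 261.5]
tcp_rot: [3.142, 0.0, -3.141]
contact_force: [0.6, 0.1, -1.8]
grip_width: 32.7
finger_force: 29.5
```

In the tool's units: 1.2 mm is 0.002.

```bash
echo '20,0,0,0.002,0 | 20,0,0,0.002,0 | 92,0,0,0.002,0 | 92,0,0,0.002,0 | 92,0,0,0.002,0' | python3 shift.py
echo '92,0,0,0,0 | 92,0,0,-0.0667,0 | 92,0,0,-0.15,0 | 92,0,0,-0.2167,0 | 92,0,0,-0.2167,0' | python3 shift.py
echo '92,-0.0133,0.1,0,0 | 92,-0.0267,0.2,0,0 | 92,-0.04,0.3,0,0 | 92,-0.0533,0.4,0,0 | 92,-0.0667,0.5,0,0' | python3 shift.py
echo '55,-0.0133,0.1,0,0 | 55,-0.0267,0.2,0,0.067 | 55,-0.04,0.3,0,0.067 | 55,-0.0533,0.4,0,0.067 | 55,-0.0667,0.4917,0,0.067' | python3 shift.py
echo '55,0,0,0,0 | 55,0,0,0,0 | 55,0,0,0,0 | 55,0,0,0,0 | 55,0,0,0,0' | python3 shift.py
python3 - <<'E'
from h import *
s=bot.capture("side");t=bot.capture("top")
a=cv2.resize(s["color"][200:370,240:400],(400,425));b=cv2.resize(t["color"][180:310,330:460],(400,400))
cv2.imwrite("pics/c3.png",np.hstack([a[:400],b])[:,:,::-1])
E
```

```text
time: 28.32
tool_pos: [437.7, -343.9, 260.4]
tcp_rot: [-3.142, 0.0, -3.141]
contact_force: [-0.8, 0.5, 0.2]
grip_width: 57.5
finger_force: 0.0
time: 28.95
tool_pos: [437.9, -344.1, 393.8]
tcp_rot: [-3.136, 0.005, -3.141]
contact_force: [0.5, -0.5, -0.9]
grip_width: 91.6
finger_force: 0.0
time: 29.58
tool_pos: [477.3, -41.9, 389.2]
tcp_rot: [3.141, -0.001, 3.141]
contact_force: [1.7, -1.1, 0.6]
grip_width: 92.2
finger_force: 0.0
time: 30.2
tool_pos: [517.2, 253.3, 388.9]
tcp_rot: [-3.141, -0.002, 3.008]
contact_force: [1.5, -0.1, -0.2]
grip_width: 55.4
finger_force: 0.0
time: 30.82
tool_pos: [517.6, 250.4, 390.5]
tcp_rot: [3.141, 0.0, 3.007]
contact_force: [-0.8, 0.4, 0.5]
grip_width: 54.7
finger_force: 0.0
```

View pics/c3.png

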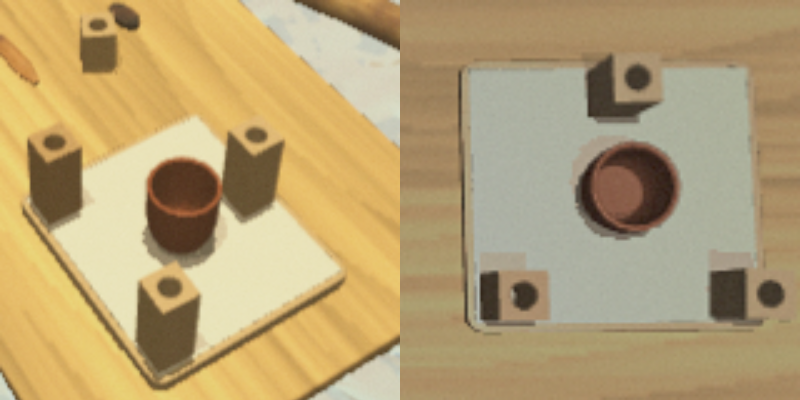

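All three props stand upright round the cup. Top-crop bores are at (637,77), (523,295) and (771,293), and the cup rim at (637,187). I'll check these numerically and go down over the web.

```bash
python3 - <<'E'
from h import *
t=bot.capture("top");f=lambda p:(np.array(p)+.5)/(400/130)-.5+[330,180]
for n,p,z in[("back",(237,77),114),("fl",(123,295),114),("fr",(371,293),114),("cup",(237,187),96)]:
    print(n,(ray(t,f(p),z)[0][:2]-[508,-263]).round(1))
E
echo '55,0,0.0178,0,0 | 55,0,0.0178,0.0833,0 | 55,0,0.0178,0.1667,0 | 55,0,0.0178,0.2333,0 | 55,0,0.0178,0.2333,0' | python3 shift.py
echo '55,0,0,0,0 | 55,0,0,0,0 | 55,0,0,0,0' | python3 shift.py
python3 - <<'E'
from h import *
s=bot.capture("side")
cv2.imwrite("pics/c4.png",cv2.resize(s["color"][100:220,120:290],(680,480),interpolation=cv2.INTER_CUBIC)[:,:,::-1])
E
```

```text
back [70.5  0.3]
fl [-70.4  79.6]
fr [-70.5 -80.9]
cup [-0.1 -1.3]
time: 31.6
tool_pos: [518.1, 262.0, 247.5]
tcp_rot: [-3.139, -0.006, 3.008]
contact_force: [-0.5, 0.5, -0.1]
grip_width: 54.8
finger_force: 0.0
time: 31.98
tool_pos: [519.3, 261.9, 251.9]
tcp_rot: [3.14, 0.002, 3.008]
contact_force: [0.2, -0.5, 0.3]
grip_width: 55.3
finger_force: 0.0
```

View pics/c4.png

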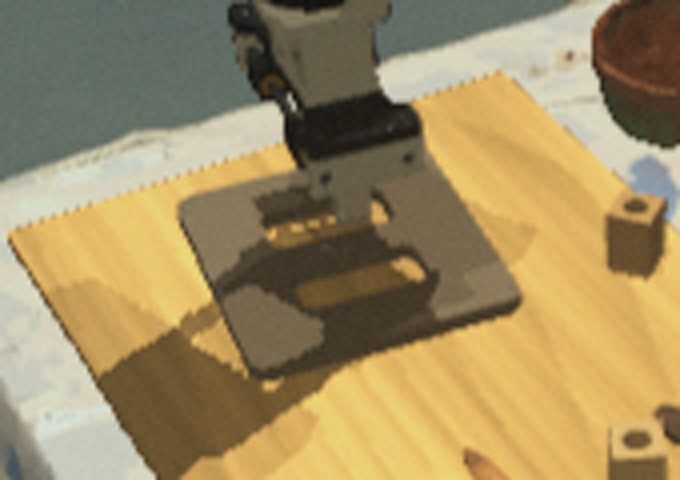

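All placements are within 1.5 mm, and the fingers straddle the web over the slots (crop (350,215)). Going down and gripping.

In the tool's units: 47 mm is 0.0783, 42 mm is 0.07.

```bash
echo '55,0,0,0.025,0 | 55,0,0,0.05,0 | 55,0,0,0.07,0 | 55,0,0,0.0783,0 | 55,0,0,0.0783,0' | python3 shift.py
echo '55,0,0,0,0 | 55,0,0,0,0 | 55,0,0,0,0' | python3 shift.py
```

```text
time: 32.65
tool_pos: [518.9, 261.8, 202.8]
tcp_rot: [-3.141, -0.001, 3.008]
contact_force: [-0.2, 0.3, -0.6]
grip_width: 54.7
finger_force: 0.0
time: 33.02
tool_pos: [519.0, 261.8, 203.7]
tcp_rot: [3.141, 0.001, 3.008]
contact_force: [-0.8, -0.2, 0.3]
grip_width: 55.2
finger_force: 0.0
```

In the tool's units: 1 mm is 0.0017.

```bash
echo '55,0,0,0.0017,0 | 20,0,0,0.0017,0 | 20,0,0,0.0017,0 | 20,0,0,0.0017,0 | 20,0,0,0.0017,0' | python3 shift.py
echo '20,0,0,0,0 | 20,0,0,0,0 | 20,0,0,0,0 | 20,0,0,0,0' | python3 shift.py
echo '20,0,0,-0.0083,0 | 20,0,0,-0.0333,0 | 20,0,0,-0.0667,0 | 20,0,0,-0.1,0 | 20,0,0,-0.1,0' | python3 shift.py
echo '20,0,0,-0.05,0 | 20,0,0,-0.1,0 | 20,0,0,-0.15,0 | 20,0,0,-0.1833,0 | 20,0,0,-0.1833,0' | python3 shift.py
python3 - <<'E'
from h import *
s=bot.capture("side")
cv2.imwrite("pics/c5.png",cv2.resize(s["color"][20:220,100:370],(675,500),interpolation=cv2.INTER_CUBIC)[:,:,::-1])
E
```

```text
time: 33.65
tool_pos: [519.0, 261.9, 202.3]
tcp_rot: [3.141, 0.0, 3.008]
contact_force: [-0.3, 1.0, 0.1]
grip_width: 29.6
finger_force: 30.0
time: 34.15
tool_pos: [519.0, 261.9, 202.4]
tcp_rot: [3.141, 0.0, 3.008]
contact_force: [0.8, 1.3, -0.2]
grip_width: 29.3
finger_force: 30.0
time: 34.78
tool_pos: [519.4, 261.8, 264.5]
tcp_rot: [3.14, 0.004, 3.008]
contact_force: [0.5, -0.3, -4.3]
grip_width: 29.8
finger_force: 30.0
time: 35.4
tool_pos: [519.0, 261.8, 373.1]
tcp_rot: [3.141, 0.002, 3.008]
contact_force: [-0.7, 0.3, -5.1]
grip_width: 29.4
finger_force: 30.0
```

View pics/c5.png

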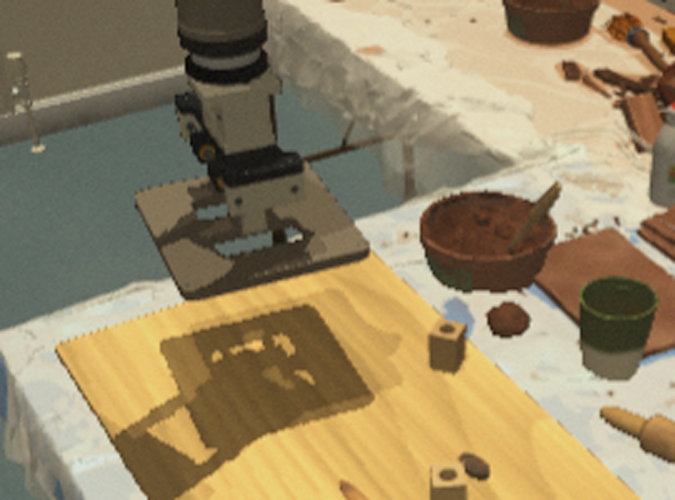

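The batt hangs level from the web (crop (250,235)), and the short props are untouched. Carrying it across.

Careful with the scale: shifts go in shares of 600 mm and turns go in shares of 2 rad. That gives: -260 mm is -0.4333, -205 mm is -0.3417, -0.134 rad is -0.067.

```bash
echo '20,-0.0067,-0.0583,0,0 | 20,-0.0167,-0.1417,0,-0.02 | 20,-0.0283,-0.2417,0,-0.04 | 20,-0.04,-0.3417,0,-0.06 | 20,-0.0483,-0.4333,0,-0.067' | python3 shift.py
echo '20,0.0017,-0.1,0,0 | 20,0.0033,-0.1917,0,0 | 20,0.005,-0.275,0,0 | 20,0.0067,-0.3417,0,0 | 20,0.0067,-0.3833,0,0' | python3 shift.py
echo '20,0,0,0,0 | 20,0,0,0,0 | 20,0,0,0,0 | 20,0,0,0,0 | 20,0,0,0,0' | python3 shift.py
```

```text
time: 36.08
tool_pos: [512.3, -1.7, 370.6]
tcp_rot: [3.141, -0.003, -3.141]
contact_force: [0.7, -0.7, -4.5]
grip_width: 29.7
finger_force: 30.0
time: 36.7
tool_pos: [508.4, -231.8, 370.2]
tcp_rot: [3.14, -0.003, 3.14]
contact_force: [0.4, -0.2, -4.6]
grip_width: 29.8
finger_force: 30.0
time: 37.33
tool_pos: [509.1, -229.3, 372.4]
tcp_rot: [3.142, 0.0, -3.141]
contact_force: [0.3, -0.1, -4.9]
grip_width: 29.6
finger_force: 30.0
```

In the tool's units: 60 mm is 0.1, 45 mm is 0.075.

```bash
echo '20,0.0017,-0.0333,0,0 | 20,0.0017,-0.0567,0,0 | 20,0.0017,-0.0567,0.0333,0 | 20,0.0017,-0.0567,0.075,0 | 20,0.0017,-0.0567,0.1,0' | python3 shift.py
echo '20,0,0,0.0083,0 | 20,0,0,0.0133,0 | 20,0,0,0.0133,0 | 20,0,0,0.0133,0 | 20,0,0,0.0133,0' | python3 shift.py
python3 - <<'E'
from h import *
s=bot.capture("side")
cv2.imwrite("pics/c6.png",cv2.resize(s["color"][150:370,220:420],(500,550),interpolation=cv2.INTER_CUBIC)[:,:,::-1])
E
```

```text
time: 37.95
tool_pos: [507.7, -264.6, 311.0]
tcp_rot: [3.141, -0.001, 3.141]
contact_force: [-0.3, -0.6, -4.7]
grip_width: 29.4
finger_force: 30.0
time: 38.58
tool_pos: [508.1, -263.8, 304.8]
tcp_rot: [-3.141, 0.001, -3.141]
contact_force: [-0.7, 0.3, -4.9]
grip_width: 29.6
finger_force: 30.0
```

View pics/c6.png

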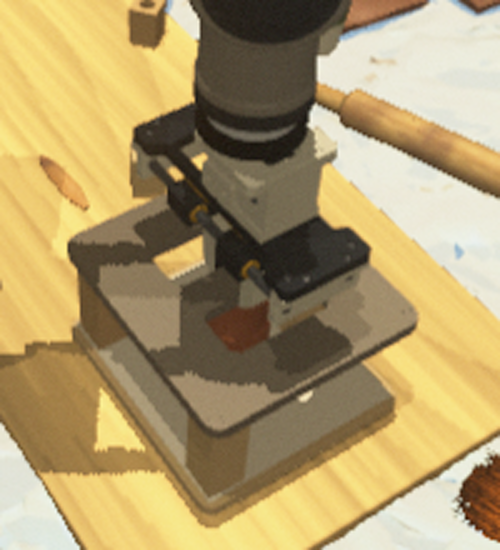

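The batt is in line above the props (corner (210,430) over (205,500)), about 10 mm up. I lower it gently and watch the force.

In the tool's units: 8.5 mm is 0.0142, 6 mm is 0.01.

```bash
echo '20,0,0,0.005,0 | 20,0,0,0.01,0 | 20,0,0,0.0142,0 | 20,0,0,0.0142,0 | 20,0,0,0.0142,0' | python3 shift.py
echo '20,0,0,0.0012,0 | 20,0,0,0.002,0 | 20,0,0,0.002,0 | 20,0,0,0.002,0' | python3 shift.py
```

```text
time: 39.25
tool_pos: [508.1, -263.8, 295.8]
tcp_rot: [3.142, 0.0, -3.141]
contact_force: [-0.9, -0.7, -4.7]
grip_width: 29.5
finger_force: 30.0
time: 39.75
tool_pos: [508.0, -263.8, 294.6]
tcp_rot: [3.142, 0.0, -3.141]
contact_force: [-0.4, -0.8, -5.3]
grip_width: 29.1
finger_force: 30.0
```

In the tool's units: 0.6 mm is 0.001.

```bash
echo '20,0,0,0.001,0 | 20,0,0,0.001,0 | 20,0,0,0.001,0' | python3 shift.py
echo '20,0,0,0.001,0 | 20,0,0,0.001,0 | 20,0,0,0.001,0' | python3 shift.py
```

```text
time: 40.12
tool_pos: [508.1, -263.8, 294.4]
tcp_rot: [-3.141, 0.0, -3.141]
contact_force: [-0.9, 0.8, -0.5]
grip_width: 29.6
finger_force: 30.0
time: 40.5
tool_pos: [508.1, -263.8, 294.3]
tcp_rot: [-3.141, 0.001, -3.141]
contact_force: [-3.1, 1.7, 5.1]
grip_width: 29.5
finger_force: 30.0
```

Contact made and the weight is carried. I open to 55 and withdraw straight up.

In the tool's units: -0.4 mm is -0.0007.

```bash
echo '20,0,0,-0.0007,0 | 55,0,0,-0.0007,0 | 55,0,0,-0.0007,0 | 55,0,0,-0.0007,0 | 55,0,0,-0.0007,0' | python3 shift.py
echo '55,0,0,-0.0167,0 | 55,0,0,-0.05,0 | 55,0,0,-0.1167,0 | 55,0,0,-0.1833,0 | 55,0,0,-0.1833,0' | python3 shift.py
echo '55,0,0.1,0,0 | 55,0,0.2,0,0 | 55,0,0.3,0,0 | 55,0,0.4,0,0 | 55,0,0.5,0,0' | python3 shift.py
echo '55,0,0,0,0 | 55,0,0,0,0 | 55,0,0,0,0 | 55,0,0,0,0' | python3 shift.py
python3 - <<'E'
from h import *
s=bot.capture("side");t=bot.capture("top");im=t["color"];hsv=cv2.cvtColor(im,cv2.COLOR_RGB2HSV)
g=(hsv[...,1]<75)&(hsv[...,2]<140);g[:,:330]=0;g[:,470:]=0;g[:170]=0;g[310:]=0
print(rect(t,g,126))
a=cv2.resize(s["color"][150:370,220:420],(400,440));b=cv2.resize(im[150:320,310:480],(400,400));b=cv2.copyMakeBorder(b,0,40,0,0,0)
cv2.imwrite("pics/c7.png",np.hstack([a,b])[:,:,::-1])
E
```

```text
time: 41.12
tool_pos: [508.1, -263.8, 293.7]
tcp_rot: [3.142, 0.0, -3.141]
contact_force: [-0.1, 0.5, 1.6]
grip_width: 54.5
finger_force: 0.0
time: 41.75
tool_pos: [508.4, -264.0, 408.1]
tcp_rot: [-3.137, 0.007, -3.141]
contact_force: [-0.5, -0.8, -0.9]
grip_width: 55.0
finger_force: 0.0
time: 42.38
tool_pos: [507.5, 38.1, 403.5]
tcp_rot: [3.141, -0.0, 3.142]
contact_force: [1.2, -0.6, -0.9]
grip_width: 55.1
finger_force: 0.0
time: 42.88
tool_pos: [508.1, 34.9, 403.7]
tcp_rot: [-3.142, -0.0, 3.14]
contact_force: [-0.3, 0.0, -0.3]
grip_width: 55.2
finger_force: 0.0
((507.86224365234375, -259.6114501953125), (189.5411376953125, 218.46148681640625), 0.030605167150497437)
```

View pics/c7.png

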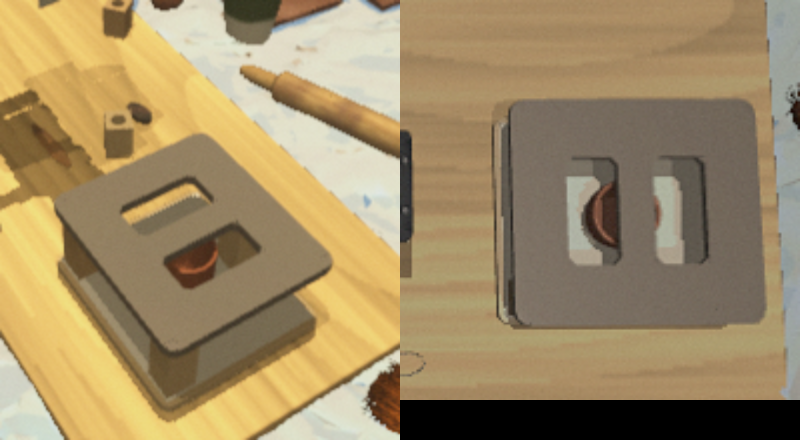

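The slotted batt lies level and square on the props. The mask gives (507.9,-263.9) after allowing for the 8 mm of side face it includes, and nothing touches it. Handing in.

```bash
python3 -c "
from plant import bot
print(bot.close_job())"
```

```text
the job is handed in; nothing more can be done
None
```

The kiln tier is built and handed in at about 43 s of robot time: before the slotted batt went on, the cup and three tall props measured within 1.5 mm of their places. The slotted batt then measured about 1 mm off centre, level and square on the props, and the short props were not touched (the hand-in returned no verdict).

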